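Centre-punch the top of a pipe with a centring head

TASK

Set the pipe centring head upright astride the clamped pipe so that its punch is over the chalk line, and press its spring punch all the way down to its stop to mark the top of the pipe. Do not punch the pipe anywhere else. Then lift the head off and stand it back upright on the rubber mat, without dropping it or pushing the tools lying around it about.

Things in the scene. Friction and masses are not known exactly. Their poses are not given: they have to be found in the camera images.
- head: pipe centring head, aluminium, 0.45 kg, an inverted Y 102 mm tall: two flat legs (60 mm long along x, 6 mm thick) open downwards along y as a 90 degree V, block and spring punch on top. Origin: centre of its footprint, feet level (foot edges at y = +-35 mm, 79 mm overall). x lies along the pipe, either way round; z up. Stands by itself; on the pipe its origin is 57.3 mm above the table
- grip (a point): where to hold the head: middle of its body block, 62 mm above the head's origin. The block is 32 mm along x and 36 mm along y, from 29 to 75 mm above the origin; close the fingers along y on the faces 36 mm apart. Below 28 mm the legs flare out; on the +x face a round dial, 34 mm across, stands out 11 mm; the punch rises 40 mm above this point
- aim (a point): point of the head on the punch's axis where the punch tip strikes, 22.9 mm above the head's origin; on the crest of the pipe when the head sits on it
- punch (a joint): spring punch of the head: 0 = up, 0.010 m = fully down on its stop. The spring takes about 4 N to start and 14 N at the stop, and pushes it back up when let go
- punch_top (a point): middle of the top of the punch's steel press cap (24 mm across, 11 mm thick; its top is 102 mm above the head's origin when up, 92 mm when down)
- pipe: steel pipe, 60.3 mm outside diameter, 330 mm long, lying level, clamped by two strap cradles (centred 125 mm either side of the middle, 22 mm wide) on a dark base plate fixed to the table. Origin on the table under the pipe's middle; x along the pipe. Pipe axis 50 mm, crest 80.2 mm above the table. A dark raised weld bead near one cradle is not the line
- mark: white chalk (soapstone) line, 4 mm wide, drawn once round the pipe between the cradles. Origin on the crest of the pipe in the middle of the line; x along the pipe, z up
- mat: black rubber mat, 280 mm (x) by 200 mm (y), 4 mm thick, fixed on the table; the head starts standing on it. Origin under its centre at table height
- square: engineer's square lying on the mat: dark stock 70 x 16 x 14 mm with a thin 100 mm steel blade. Bystander: leave it alone
- soapstone: soapstone holder, a 12 mm aluminium tube about 130 mm long lying on the mat. Bystander: leave it alone
- wire_brush: wire brush, 240 mm, wooden handle, bristles down, 40 mm high, lying on the table between the pipe and the mat. Bystander: leave it alone
- hammer: chipping hammer with coil grip, 250 mm, lying at the right side of the table. Bystander: leave it alone
Not all that is in view belongs to the job. Leave any green look-alike of the head alone.

How it is judged (in metres and radians):
On the way, in this order (a step that is already met when the one before it is completed fails the run):
1. the head sits upright astride the pipe with its punch over the chalk line (x of aim in the frame of mark between -0.005 and 0.005 m and y of aim in the frame of mark between -0.004 and 0.004 m and z of aim in the frame of mark between -0.004 and 0.004 m and angle between the x axis of head and the x axis of pipe, either way round below 0.1 rad and angle between head's own z axis and vertical below 0.09 rad), for 0.3 s.
2. with the head sitting there, the punch is pressed down to its stop (all of step 1 and value of joint punch above 0.009 m), for 0.1 s.
At the end, for the whole second after the job is handed in: Pipe punched within 5 mm along and 4 mm across of the line's crest, head upright within 0.09 rad, punch within 1 mm of its stop; then the head stands at rest on the mat, upright within 0.1 rad, origin 10 mm or more inside the mat's edges, punch sprung up within 2 mm (x of head in the frame of mat between -0.13 and 0.13 m and y of head in the frame of mat between -0.09 and 0.09 m and height (world z) of head below 0.008 m and angle between head's own z axis and vertical below 0.1 rad and value of joint punch below 0.002 m and linear speed of head below 0.02 m/s); the robot touches nothing.
It fails at once if the punch is driven down on the pipe away from the chalk line (more than 7 mm along or 6 mm across) (value of joint punch above 0.006 m and z of aim in the frame of mark between -0.012 and 0.012 m and y of aim in the frame of mark between -0.03 and 0.03 m and (x of aim in the frame of mark below -0.007 m or x of aim in the frame of mark above 0.007 m or y of aim in the frame of mark below -0.006 m or y of aim in the frame of mark above 0.006 m)).
It fails at once if the head is dropped (falls freely, faster than 0.5 m/s) (linear speed of head above 0.5 m/s and contact force between the fingers and head below 0.3 N).
It fails at once if a bystander is pushed more than 30 mm (distance of any of square, soapstone, wire_brush, hammer from where it was at the start of the episode above 0.03 m).
It also fails if it takes over 72 s, if anything falls off the work surface, if the arm or the gripper's body presses on something with over 40 N, if the wrist force passes 120 N, or if a joint passes its speed limit or range.

ROBOT

A 7-joint arm with a two-finger parallel gripper is mounted at the origin on the work surface. World frame = base frame: x ahead of the robot, y to its left, z up, the work surface at z = 0. Lengths are in m, angles in degrees, forces in N, time in s.
With the tool pointing down it reaches from about 0.425 to 0.875 m from the base axis. Payload 9.9 kg.
Tool frame: the origin (TCP) lies between the finger pads; the fingertips stand 17 mm ahead of it and the grasp point (between the pads) lies 2 mm behind it; x points along the fingers, z is the direction in which the jaws open and shut, and the axes are right-handed (so a half turn about x gives the same grasp; the last joint's range is limited). The gripper opens to 85 mm and grips with 20 to 120 N. Pads are 22 mm wide; open, the fingers measure 114 mm over their backs; the gripper's body (76 mm by 85 mm) begins 54 mm behind the grasp point. The pads swing forward as they close: fully open they stand 13 mm farther back than shut.
Start: joints at [72.204, 32.985, 1.427, 82.34, -0.859, 64.687, -3.237], TCP at [0.152, -0.658, 0.248] pointing down, gripper open.
Joint ranges: [-157.87, 157.87], [-19.46, 123.44], [-87.15, 90], [11.01, 140.99], [-62.26, 242.26], [9.8, 113.94], [-161.44, 161.44]. Speed limits (degrees/s): [127.2, 127.2, 172.46, 172.46, 180, 180, 180].

INTERFACE

Orientations are given as a 3x3 rotation matrix whose columns are the frame's x, y, z axes.
In Python, from plant import bot gives the robot as it stands.
- The arm moves only by the tool servo_tool, never from a script. Its argument "targets" is a list of rows, each a list of 2 entries, a list of its own where there are three numbers: the shift along the tool's x, y, z in mm, then the turn, a rotation vector about the tool's x, y, z in degrees. In form: [[[tx, ty, tz], [rx, ry, rz]], ...]. A call has 1 to 5 rows; each row shifts and turns the commanded pose from where the row before left it, along the tool's axes as they then stand; what a row does not reach is not made up. A row lasts 1/8 s, in which the tool goes at most 62.5 mm and 10.7 degrees, less where a joint would pass 70% of its speed; a pose out of reach is approached as far as the arm can. A call with a gripper value outside its range is refused whole. "jaw" is the opening, from 0 (shut) to 1 (fully open), set as the call begins (left out, the last holds). The fingers move at their own pace and stop on an object; "force" is the grip in N (left out, the last holds). Time passes only in rows, so rows that do not move let the fingers close. It gives the time, the measured TCP pose, the force and the opening at its end, in the units of the state.
- bot.get_obs(): the state, without advancing time (a new reading comes with each control period).
- bot.read_camera(name): name is "scene" or "side" or "wrist"; returns a dict with "image" (400x640x3 uint8, red, green, blue), "vertical_fov" (degrees; the focal length in pixels is half the picture's height over the tangent of half this angle, whatever the lens; pixels are square), "cx", "cy" (the principal point, pixels), "k1" (the pictures are not rectified: a ray, as slopes to the right and down, at radius r is drawn at 1 + k1 r^2 times it, then the intrinsics apply), "eye" and "orientation" of the camera in the world. Camera axes: x right, y down, z forward; pixel columns grow to the right and rows downward; lengths in m; the calibration is good to about 2 mm. A picture is of the moment at which its call begins. There is no depth.
- bot.job_done(): hands the job in, once; it reports no verdict.
The state is a dict: "time_s": time; "joint_positions": joint angles; "qd": joint speeds; "effort": joint torques, N m; "eef_pos": TCP position; "orientation": TCP orientation; "contact_force": force on the tool from outside, world axes, zero at the start; "wrist_torque": the same for the moment, N m; "finger_gap": finger opening in m.
Only numpy, scipy, OpenCV 4.12 (cv2) and the standard library are available. Lean on these libraries where they do the work, as an engineer would, in place of code of your own. Each camera call takes 0.05 s, during which the arm holds its last target. There are 200 camera calls.

## Working session

There is one attempt and no reset: what is moved stays moved. The work goes in short steps, Python scripts to look and compute and a tool call to move; the robot and the scene stay as the last step left them, time stands still between calls to the robot, and variables do not carry over. Pictures are saved under pics/ and viewed, about 8 in all and at most 12, crops included, and the job is handed in when it is done.

Besides the shell and the picture viewer there is one more tool, called after "Emit:" as name(argument=value, ...), one argument or row to a line, values as JSON. servo_tool: Moves the arm, as the interface text tells. Its arguments: {"type":"object","properties":{"targets":{"type":"array"},"jaw":{"type":"number"},"force":{"type":"number"}},"required":["targets"]}

```bash
ls; mkdir -p pics; cat > h.py <<'E'
import numpy as np, cv2
from plant import bot
def cam(n):
    c=bot.read_camera(n); im=np.asarray(c["image"]); c["bgr"]=im[:,:,::-1].copy()
    c["f"]=im.shape[0]/2/np.tan(np.radians(c["vertical_fov"])/2)
    c["R"]=np.array(c["orientation"]); c["eye"]=np.array(c["eye"]); return c
def _K(c): return np.array([[c["f"],0,c["cx"]],[0,c["f"],c["cy"]],[0,0,1]]),np.array([c["k1"],0,0,0.])
def ray(c,p):
    K,d=_K(c); u=cv2.undistortPoints(np.array([[p]],float),K,d)[0,0]
    r=c["R"]@np.array([u[0],u[1],1]); return r/np.linalg.norm(r)
def onz(c,p,z):
    r=ray(c,p); return c["eye"]+r*(z-c["eye"][2])/r[2]
def tri(c1,p1,c2,p2):
    r1,r2=ray(c1,p1),ray(c2,p2); A=np.stack([r1,-r2],1)
    s=np.linalg.lstsq(A,c2["eye"]-c1["eye"],rcond=None)[0]
    a,b=c1["eye"]+s[0]*r1,c2["eye"]+s[1]*r2; return (a+b)/2,np.linalg.norm(a-b)
def px(c,P):
    K,d=_K(c); v=c["R"].T@(np.array(P,float)-c["eye"]); 
    return cv2.projectPoints(v[None],np.zeros(3),np.zeros(3),K,d)[0][0,0]
E
python3 - <<'E'
from h import *
np.set_printoptions(precision=4,suppress=True)
for n in ("scene","side","wrist"):
    c=cam(n); cv2.imwrite(f"pics/{n}0.png",c["bgr"]); print(n,c["eye"],c["R"].tolist(),c["f"],c["k1"])
    import pickle; pickle.dump(c,open(f"{n}0.pkl","wb"))
o=bot.get_obs(); print(o)
E
```

```text
pics
scene [ 0.9155 -0.7366  0.9122] [[0.8713059009602501, 0.38013189010573645, -0.3103639364947016], [0.49049538611386123, -0.6546068719051396, 0.5752426613661252], [0.015501714513597255, -0.6534444041991703, -0.7568157685116836]] 447.98343039646454 -0.10435245641452666
side [0.2965 0.6936 0.9343] [[-0.9464771455827041, -0.20785547503175272, 0.24693544579290633], [-0.32209085144620797, 0.657854838858041, -0.6807969553440422], [-0.02094030334722405, -0.7238944070031109, -0.6895929170208616]] 409.31477597652764 -0.05928102723277126
wrist [ 0.2211 -0.6418  0.3731] [[0.22656344751850854, -0.9352365340315691, -0.2720324055349717], [-0.9739955128061207, -0.21792605277098, -0.06197561260043629], [-0.0013210912411156096, 0.27899975078174416, -0.9602902653789921]] 329.86942768135367 -0.02982436681545004
{'time_s': 0.15, 'joint_positions': array([72.2055, 33.0211,  1.4253, 82.374 , -0.8588, 64.6856, -3.2368]), 'qd': array([ 0.0408, -0.1518,  0.1055, -0.0664, -0.0957, -0.0739,  0.0119]), 'effort': array([  0.0038, -76.6262,   2.2533, -28.6179,   0.0157,   0.0099,
         0.    ]), 'eef_pos': array([ 0.1517, -0.6574,  0.2477]), 'orientation': array([[-0.0004,  0.9744,  0.2249],
       [ 0.0012,  0.2249, -0.9744],
       [-1.    , -0.0001, -0.0012]]), 'contact_force': array([ 0.9123, -0.5994, -0.0727]), 'wrist_torque': array([0.0155, 0.004 , 0.0189]), 'finger_gap': 0.08546171596111767}
```

View pics/scene0.png

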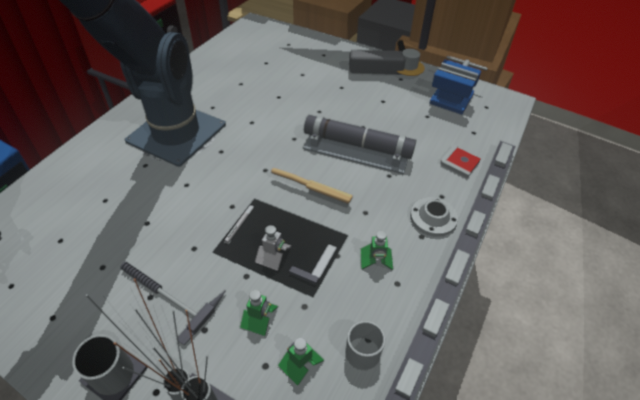

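View pics/side0.png

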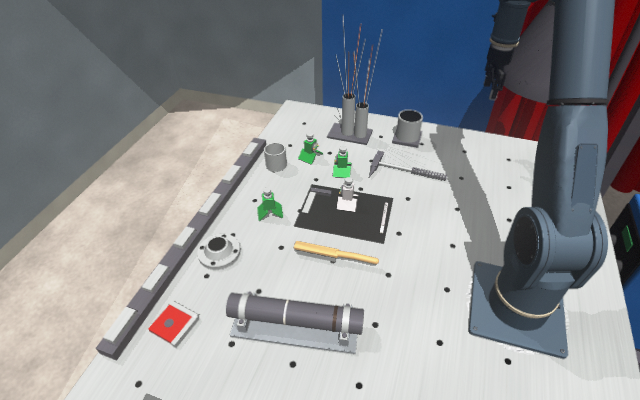

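The scene view has the head on the mat near (270,242), and the chalk line crosses the pipe near (365,137). In the side view the head is at (347,195) and the line at (285,312), with the weld near (335,316). The green heads are decoys. Next I'll enlarge the useful parts.

```bash
python3 - <<'E'
import pickle; from h import *
s=pickle.load(open("scene0.pkl","rb"));d=pickle.load(open("side0.pkl","rb"))
def crop(c,x,y,w,h,k): 
    m=cv2.resize(c["bgr"][y:y+h,x:x+w],None,fx=k,fy=k,interpolation=cv2.INTER_CUBIC)
    for i in range(0,w,20): cv2.putText(m,str(x+i),(i*k,8),0,.3,(0,255,255)); cv2.line(m,(i*k,0),(i*k,4),(0,255,255))
    for i in range(0,h,20): cv2.putText(m,str(y+i),(0,i*k+8),0,.3,(0,255,255))
    return m
a=np.hstack([crop(s,300,100,120,75,3),crop(s,235,215,80,75,5)[:375,:400]]) if 0 else None
A=np.zeros((600,800,3),np.uint8)
def put(m,x,y): A[y:y+m.shape[0],x:x+m.shape[1]]=m[:600-y,:800-x]
put(crop(s,240,210,100,75,4),0,0); put(crop(d,320,165,100,75,4),400,0)
put(crop(s,300,105,130,75,3),0,300); put(crop(d,220,285,130,75,3),400,300)
cv2.imwrite("pics/c1.png",A)
E
```

```text
(no output)
```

View pics/c1.png

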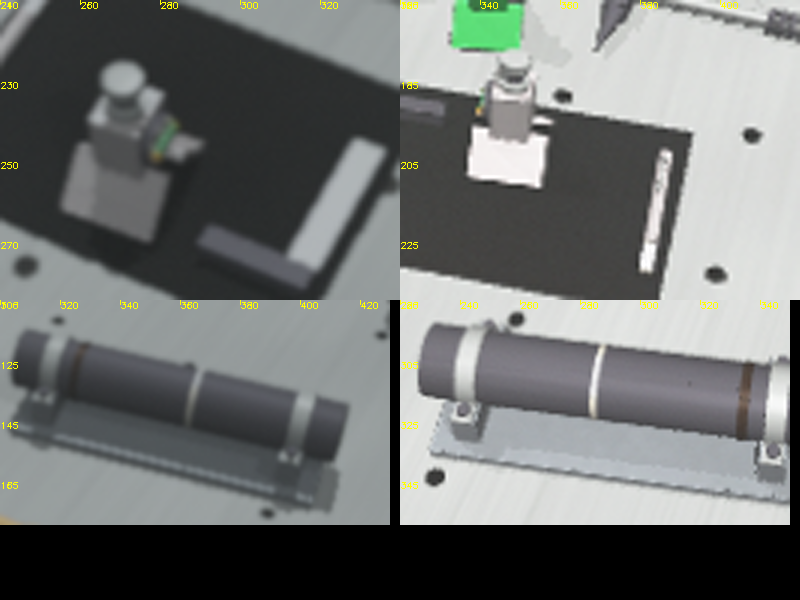

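The crop has the real head with its cap top at scene (270.5,228) and side (348.8,180.5), and its dial on the scene-right side. The foot edge runs (255.5,261.8)-(278.8,270.5) in scene and (336.8,208.8)-(355.8,212) in side. The chalk line runs (366,127)-(363,146) in scene and (287,301)-(285,323) in side.

```bash
python3 - <<'E'
import pickle; from h import *
np.set_printoptions(precision=4,suppress=True)
s=pickle.load(open("scene0.pkl","rb"));d=pickle.load(open("side0.pkl","rb"))
print("cap",tri(s,(270.5,228),d,(348.8,180)),onz(s,(270.5,228),.106),onz(d,(348.8,180),.106))
a,b=onz(s,(255.5,261.8),.004),onz(s,(278.8,270.5),.004);print("foot s",a,b,np.linalg.norm(a-b),np.degrees(np.arctan2(*(b-a)[1::-1])))
a,b=onz(d,(336.8,208.8),.004),onz(d,(355.8,212),.004);print("foot d",a,b,np.linalg.norm(a-b),np.degrees(np.arctan2(*(b-a)[1::-1])))
for n,c,cols in(("s",s,(335,345,355,375,385,390)),("d",d,(245,255,265,275,295,305,315,325))):
    g=cv2.GaussianBlur(cv2.cvtColor(c["bgr"],6),(3,3),0).astype(float)
    for x in cols:
        y0={"s":105,"d":280}[n]; col=np.diff(g[y0:y0+70,x]); i,j=col.argmin(),col.argmax(); print(n,x,y0+i+.5,col[i],y0+j+.5,col[j],end=" | ")
    print()
for n,c,p,q in(("s",s,(366.5,124),(363,146.5)),("d",d,(287.5,300),(284.5,323.5))):
    print(n,[onz(c,np.array(p)+(np.array(q)-p)*t,.0802) for t in(0,.25,.5,1)])
# mat corners by mask
for n,c in(("s",s),("d",d)):
    m=(c["bgr"].max(2)<62).astype(np.uint8); m=cv2.morphologyEx(m,cv2.MORPH_CLOSE,np.ones((25,25)))
    k,l,st,ce=cv2.connectedComponentsWithStats(m); x,y={"s":(250,235),"d":(340,225)}[n]
    ct=max(cv2.findContours((l==l[y,x]).astype(np.uint8),0,2)[0],key=cv2.contourArea); r=cv2.approxPolyDP(cv2.convexHull(ct),6,True)[:,0]
    print(n,r.tolist(),[onz(c,p,.004)[:2] for p in r])
E
```

```text
cap (array([ 0.5231, -0.2352,  0.1038]), np.float64(6.804404048099788e-05)) [ 0.5241 -0.2366  0.106 ] [ 0.5225 -0.2327  0.106 ]
foot s [ 0.5001 -0.2784  0.004 ] [ 0.5622 -0.271   0.004 ] 0.06255509634202708 6.80188795701447
foot d [ 0.5495 -0.1998  0.004 ] [ 0.4879 -0.2042  0.004 ] 0.061804437109397495 -175.85798968467915
s 335 120.5 -21.0 157.5 24.0 | s 345 122.5 -21.0 160.5 28.0 | s 355 124.5 -21.0 162.5 25.0 | s 375 129.5 -22.0 167.5 24.0 | s 385 131.5 -19.0 170.5 27.0 | s 390 132.5 -20.0 171.5 19.0 | 
d 245 292.5 -23.0 339.5 29.0 | d 255 294.5 -25.0 320.5 43.0 | d 265 296.5 -51.0 321.5 41.0 | d 275 297.5 -49.0 323.5 38.0 | d 295 300.5 -55.0 325.5 42.0 | d 305 301.5 -53.0 347.5 40.0 | d 315 302.5 -49.0 328.5 43.0 | d 325 303.5 -49.0 329.5 38.0 | 
s [array([0.5419, 0.2437, 0.0802]), array([0.5507, 0.219 , 0.0802]), array([0.5593, 0.1949, 0.0802]), array([0.5757, 0.1487, 0.0802])]
d [array([0.5528, 0.207 , 0.0802]), array([0.5485, 0.2227, 0.0802]), array([0.5444, 0.238 , 0.0802]), array([0.5363, 0.2677, 0.0802])]
s [[193, 248], [231, 206], [254, 200], [346, 236], [312, 295], [245, 277]] [array([ 0.3424, -0.3233]), array([ 0.342 , -0.1641]), array([ 0.3831, -0.1154]), array([ 0.6542, -0.099 ]), array([ 0.6638, -0.2889]), array([ 0.503 , -0.3264])]
d [[639, 283], [639, 399], [0, 399], [0, 0], [496, 0]] [array([-0.3278, -0.1737]), array([-0.2654,  0.1709]), array([1.106 , 0.6256]), array([ 3.7763, -1.641 ]), array([ 0.0821, -2.4799])]
```

```bash
python3 - <<'E'
import pickle; from h import *
np.set_printoptions(precision=4,suppress=True)
s=pickle.load(open("scene0.pkl","rb"));d=pickle.load(open("side0.pkl","rb"))
print("rod holders",onz(s,(190,390),.05),onz(d,(350,135),0),"can",onz(s,(365,345),.05),"mug",onz(d,(408,140),0),"decoys",onz(s,(377,265),0),onz(s,(257,325),0))
for p in[(345,15),(380,30),(337,60)]: print("rodtip", [onz(d,p,z)[:2] for z in(.2,.3)])
print("tcp px",px(s,(.152,-.658,.248)),px(d,(.152,-.658,.248)))
print("mat side",[onz(d,p,.004)[:2] for p in((392.5,197.5),(385,240.5),(295,226))],"mat scene",[onz(s,p,.004)[:2] for p in((347,236),(313,294.5),(254,199.5),(215,252))])
def axis(c,t,b):
    n=[]
    for (p,q),sg in((t,1),(b,1)):
        v=np.cross(ray(c,p),ray(c,q)); n.append(v/np.linalg.norm(v))
    m=n[0]+n[1] ; 
    # plane through eye, normal m; intersect z=.05
    dirn=np.cross(m,[0,0,1]);dirn/=np.linalg.norm(dirn)
    A=np.array([m,[0,0,1],dirn]); P=np.linalg.solve(A,[m@c["eye"],.05,dirn@np.array([.55,.22,0])]); return P,dirn
P,u=axis(d,((265,296.3),(325,303.5)),((255,320.5),(325,329.2))); print("axis",P,u,np.degrees(np.arctan2(u[1],u[0])))
for z in(0.0802,):
    t=np.linalg.norm; 
# crest line P+[0,0,.0302]; intersect with image chalk: find crest pixel on chalk
C=P+[0,0,.0302]
for k in np.arange(-.03,.03,.005):
    print(px(d,C+k*u),(C+k*u)[:2],px(s,C+k*u))
E
```

```text
rod holders [ 0.5785 -0.6085  0.05  ] [ 0.6188 -0.6137 -0.    ] can [ 0.8272 -0.3584  0.05  ] mug [ 0.3952 -0.6483  0.    ] decoys [ 0.7586 -0.137   0.    ] [ 0.5953 -0.4127  0.    ]
rodtip [array([ 0.8486, -1.3374]), array([ 0.7735, -1.0608])]
rodtip [array([ 0.6398, -1.1935]), array([ 0.593 , -0.9365])]
rodtip [array([ 0.7398, -0.8306]), array([ 0.6794, -0.623 ])]
tcp px [-20.0389 254.7392] [489.786   90.9034]
mat side [array([ 0.3899, -0.3054]), array([ 0.3751, -0.1156]), array([ 0.6508, -0.0891])] mat scene [array([ 0.6564, -0.0977]), array([ 0.6651, -0.2866]), array([ 0.3821, -0.114 ]), array([ 0.3974, -0.305 ])]
axis [0.5499 0.2208 0.05  ] [ 0.9836  0.1806 -0.    ] 10.402905547529231
[298.892  306.5302] [0.5204 0.2154] [355.6857 126.8957]
[296.8254 306.2828] [0.5253 0.2163] [357.3375 127.2765]
[294.7614 306.0353] [0.5302 0.2172] [358.9917 127.6581]
[292.7001 305.7878] [0.5351 0.2181] [360.6481 128.0405]
[290.6415 305.5403] [0.54  0.219] [362.3069 128.4238]
[288.5855 305.2928] [0.5449 0.2199] [363.968  128.8078]
[286.5323 305.0452] [0.5499 0.2208] [365.6313 129.1926]
[284.4818 304.7977] [0.5548 0.2217] [367.2969 129.5782]
[282.434  304.5501] [0.5597 0.2226] [368.9648 129.9646]
[280.3889 304.3026] [0.5646 0.2235] [370.6349 130.3518]
[278.3466 304.055 ] [0.5695 0.2244] [372.3072 130.7398]
[276.3071 303.8074] [0.5744 0.2253] [373.9818 131.1286]
```

The mark's crest is about (0.549,0.221) with pipe yaw near 10.4°. The head is near (0.524,-0.236) at yaw 5.5°, which the foot edges confirm at 62 mm against 60 mm. I'll move above the head for a close look.

Emit:
servo_tool(
  targets=[
    [[0,30,-22],[0,0,0]],
    [[0,50,-36],[0,0,0]],
    [[0,50,-36],[0,0,0]],
    [[0,50,-36],[0,0,0]],
    [[0,50,-36],[0,0,0]],
  ],
  jaw=1,
  force=60,
)

```text
time_s: 0.78
eef_pos: [0.3396, -0.4426, 0.2483]
orientation: [[0.0, 0.974, 0.225], [0.0, 0.225, -0.974], [-1.0, 0.0, -0.0]]
contact_force: [0.7, -0.4, -0.2]
finger_gap: 0.0853
```

Emit:
servo_tool(
  targets=[
    [[0,50,-36],[0,0,0]],
    [[0,50,-36],[0,0,0]],
    [[0,50,-36],[0,0,0]],
    [[0,50,-36],[0,0,0]],
    [[0,27,-17],[7.5,0,0]],
  ],
)

```text
time_s: 1.4
eef_pos: [0.5256, -0.2327, 0.2481]
orientation: [[0.0, 0.995, 0.098], [0.001, 0.098, -0.995], [-1.0, 0.001, -0.001]]
contact_force: [-0.1, -0.1, 0.5]
finger_gap: 0.0852
```

Emit:
servo_tool(
  targets=[
    [[0,0,0],[0,0,0]],
    [[0,0,0],[0,0,0]],
  ],
)

```text
time_s: 1.65
eef_pos: [0.5229, -0.237, 0.2481]
orientation: [[-0.001, 0.995, 0.096], [-0.0, 0.096, -0.995], [-1.0, -0.001, 0.0]]
contact_force: [0.4, -0.6, 0.6]
finger_gap: 0.0858
```

```bash
python3 - <<'E'
from h import *; import pickle
np.set_printoptions(precision=4,suppress=True)
o=bot.get_obs(); print(o["eef_pos"],o["orientation"],o["contact_force"],o["time_s"])
c=cam("wrist"); pickle.dump(c,open("w1.pkl","wb")); cv2.imwrite("pics/w1.png",c["bgr"])
print(px(c,(.523,-.235,.106)))
E
```

```text
[ 0.5229 -0.237   0.2481] [[-0.0009  0.9953  0.0964]
 [-0.0004  0.0964 -0.9953]
 [-1.     -0.001   0.0003]] [ 0.4175 -0.5995  0.559 ] 1.65
[315.2809 195.5443]
```

View pics/w1.png

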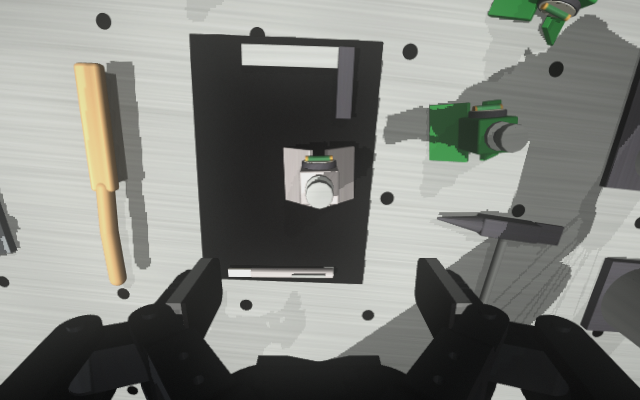

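The wrist view has the cap at about (320,190) and the dial above it. The left leg's outer edge runs (284,148)-(287,205) and the right one (355,148)-(353,203), all between the open fingers.

```bash
python3 - <<'E'
from h import *; import pickle
np.set_printoptions(precision=4,suppress=True)
c=pickle.load(open("w1.pkl","rb"))
g=cv2.cvtColor(c["bgr"],6)
h=cv2.HoughCircles(g[165:220,290:350],cv2.HOUGH_GRADIENT,1,10,param1=80,param2=10,minRadius=10,maxRadius=20)
print("circ",h[0][:3]+[290,165,0] if h is not None else None)
for p in [(320,190),(320,192),(319,194)]: print("cap",p,onz(c,p,.106))
# foot outer edges: first non-black pixel from mat in rows
L=[];R=[]
for y in range(155,202,3):
    r=g[y].astype(int); xs=np.where(r[265:300]>70)[0]; L.append((265+xs[0]-.5,y)); 
    xs=np.where(r[335:365]>55)[0]; R.append((335+xs[-1]+.5,y))
print(L,R)
for E in(L,R):
    W=np.array([onz(c,p,.004) for p in E]); k=np.polyfit(W[:,0],W[:,1],1); print("yaw",np.degrees(np.arctan(k[0])),"y at x=.5235",np.polyval(k,.5235),"x range",W[:,0].min(),W[:,0].max())
for p in((284,148),(355,148),(287,206),(353,204)): print(onz(c,p,.004))
E
```

```text
circ [[320.5 190.5  17.2]]
cap (320, 190) [ 0.5282 -0.2385  0.106 ]
cap (320, 192) [ 0.5264 -0.2386  0.106 ]
cap (319, 194) [ 0.5246 -0.238   0.106 ]
[(np.float64(282.5), 155), (np.float64(282.5), 158), (np.float64(282.5), 161), (np.float64(282.5), 164), (np.float64(283.5), 167), (np.float64(283.5), 170), (np.float64(283.5), 173), (np.float64(283.5), 176), (np.float64(283.5), 179), (np.float64(283.5), 182), (np.float64(283.5), 185), (np.float64(283.5), 188), (np.float64(284.5), 191), (np.float64(284.5), 194), (np.float64(284.5), 197), (np.float64(285.5), 200)] [(np.float64(354.5), 155), (np.float64(354.5), 158), (np.float64(354.5), 161), (np.float64(354.5), 164), (np.float64(354.5), 167), (np.float64(353.5), 170), (np.float64(353.5), 173), (np.float64(353.5), 176), (np.float64(353.5), 179), (np.float64(353.5), 182), (np.float64(353.5), 185), (np.float64(353.5), 188), (np.float64(353.5), 191), (np.float64(353.5), 194), (np.float64(353.5), 197), (np.float64(349.5), 200)]
yaw 7.044341692654295 y at x=.5235 -0.19750485109760482 x range 0.48728198318146554 0.5391698365022592
yaw 4.105624189869541 y at x=.5235 -0.2780852037381401 x range 0.49457815522914955 0.5470769369421523
[ 0.5471 -0.1969  0.004 ]
[ 0.5549 -0.2756  0.004 ]
[ 0.4802 -0.2051  0.004 ]
[ 0.4902 -0.2816  0.004 ]
```

The head is about (0.524,-0.2375) at yaw 5.6°, and the tool is already aligned to within 1 mm. I'll descend 184 mm and grip.

Emit:
servo_tool(
  targets=[
    [[30,1,0],[0,0,0]],
    [[44,0,0],[0,0,0]],
    [[44,0,0],[0,0,0]],
    [[40,0,0],[0,0,0]],
    [[26,0,0],[0,0,0]],
  ],
)

```text
time_s: 2.33
eef_pos: [0.5229, -0.2376, 0.0626]
orientation: [[-0.002, 0.996, 0.094], [0.0, 0.094, -0.996], [-1.0, -0.002, -0.0]]
contact_force: [0.3, -0.8, 0.4]
finger_gap: 0.0855
```

Emit:
servo_tool(
  targets=[
    [[0,0,0],[0,0,0]],
    [[0,0,0],[0,0,0]],
    [[0,0,0],[0,0,0]],
    [[0,0,0],[0,0,0]],
    [[0,0,0],[0,0,0]],
  ],
  jaw=0.3,
  force=50,
)

```text
time_s: 2.95
eef_pos: [0.5253, -0.237, 0.0659]
orientation: [[0.003, 0.995, 0.095], [-0.001, 0.095, -0.995], [-1.0, 0.002, 0.002]]
contact_force: [-1.6, -1.3, 7.8]
finger_gap: 0.035
```

Emit:
servo_tool(
  targets=[
    [[0,0,0],[0,0,0]],
    [[0,0,0],[0,0,0]],
    [[0,0,0],[0,0,0]],
    [[0,0,0],[0,0,0]],
  ],
  jaw=0,
)

```text
time_s: 3.45
eef_pos: [0.5253, -0.237, 0.0659]
orientation: [[0.003, 0.995, 0.095], [-0.001, 0.095, -0.995], [-1.0, 0.002, 0.002]]
contact_force: [0.6, -1.1, 7.1]
finger_gap: 0.0355
```

```bash
python3 - <<'E'
from h import *; import pickle
np.set_printoptions(precision=4,suppress=True)
o=bot.get_obs(); print(o)
c=cam("wrist"); pickle.dump(c,open("w2.pkl","wb")); s=cam("scene")
m=cv2.resize(s["bgr"][190:290,220:360],None,fx=3,fy=3)
A=np.zeros((400,780,3),np.uint8); A[:,:360]=c["bgr"][:,140:500]; A[:300,360:780]=m
cv2.imwrite("pics/w2.png",A)
E
```

```text
{'time_s': 3.45, 'joint_positions': array([ 20.7148,  37.1443,  -1.7209, 108.8311,   1.9068,  33.8912,
       -66.7723]), 'qd': array([-0.0317,  0.0025,  0.1407,  0.0232,  0.0519,  0.0129,  0.0911]), 'effort': array([ -0.7296, -66.959 ,   0.6902, -16.5993,  -0.1038,  -0.3019,
         0.0917]), 'eef_pos': array([ 0.5253, -0.237 ,  0.0659]), 'orientation': array([[ 0.0025,  0.9955,  0.0952],
       [-0.0013,  0.0952, -0.9955],
       [-1.    ,  0.0024,  0.0016]]), 'contact_force': array([ 0.6378, -1.113 ,  7.0813]), 'wrist_torque': array([-0.1192,  0.2462, -0.0602]), 'finger_gap': 0.03548308089342831}
```

View pics/w2.png

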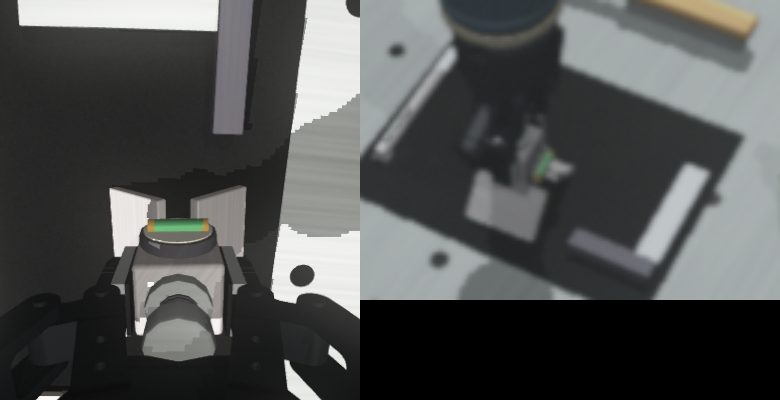

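The grasp is good: gap 35.5 mm, the cap centred between the fingers, the head upright and the bystanders untouched. The TCP is 62 mm above the head's origin, so the seated TCP height should be about 0.119. Lifting and carrying it over the pipe.

Emit:
servo_tool(
  targets=[
    [[-10,0,0],[0,0,0]],
    [[-25,0,0],[0,0,0]],
    [[-35,0,0],[0,0,0]],
    [[-35,0,0],[0,0,0]],
    [[-20,0,0],[0,0,0]],
  ],
  force=60,
)

```text
time_s: 4.18
eef_pos: [0.5247, -0.2362, 0.1916]
orientation: [[0.002, 0.995, 0.096], [-0.001, 0.096, -0.995], [-1.0, 0.002, 0.001]]
contact_force: [0.1, -0.5, -5.4]
finger_gap: 0.0351
```

Emit:
servo_tool(
  targets=[
    [[0,4,-20],[0,0,0]],
    [[0,6,-40],[0,0,0]],
    [[0,6,-45],[0,0,0]],
    [[0,7,-45],[0,0,0]],
    [[0,7,-45],[0,0,0]],
  ],
)

```text
time_s: 4.8
eef_pos: [0.5348, -0.0365, 0.1887]
orientation: [[-0.002, 0.995, 0.097], [0.001, 0.097, -0.995], [-1.0, -0.002, -0.001]]
contact_force: [0.3, -0.4, -5.1]
finger_gap: 0.0352
```

Emit:
servo_tool(
  targets=[
    [[0,7,-50],[0,0,0]],
    [[0,7,-50],[0,0,0]],
    [[0,7,-50],[0,0,0]],
    [[0,8,-50],[0,0,0]],
    [[0,8,-40],[0,0,0]],
  ],
)

```text
time_s: 5.42
eef_pos: [0.5478, 0.2066, 0.1886]
orientation: [[-0.002, 0.995, 0.098], [0.0, 0.098, -0.995], [-1.0, -0.002, -0.001]]
contact_force: [0.6, -0.9, -5.0]
finger_gap: 0.0351
```

Emit:
servo_tool(
  targets=[
    [[0,8,-19],[-2.5,0,0]],
    [[0,0,0],[-2.5,0,0]],
    [[0,0,0],[0,0,0]],
    [[0,0,0],[0,0,0]],
  ],
)

```text
time_s: 5.92
eef_pos: [0.5557, 0.2212, 0.1892]
orientation: [[-0.0, 0.984, 0.18], [-0.001, 0.18, -0.984], [-1.0, -0.001, 0.001]]
contact_force: [-0.4, 0.1, -4.9]
finger_gap: 0.0349
```

```bash
python3 - <<'E'
from h import *; import pickle
np.set_printoptions(precision=4,suppress=True)
o=bot.get_obs(); print(o["eef_pos"],o["orientation"],o["contact_force"],o["finger_gap"],o["time_s"])
c,s,d=[cam(n) for n in("wrist","scene","side")]
pickle.dump((c,s,d),open("w3.pkl","wb"))
A=np.zeros((600,800,3),np.uint8)
A[:400,:360]=c["bgr"][:,140:500]
A[:300,360:800]=cv2.resize(s["bgr"][70:170,300:447],(440,300),interpolation=2)
A[300:600,360:800]=cv2.resize(d["bgr"][245:345,215:362],(440,300),interpolation=2)
cv2.imwrite("pics/w3.png",A)
E
```

```text
[0.5557 0.2212 0.1892] [[-0.0004  0.9837  0.1797]
 [-0.0008  0.1797 -0.9837]
 [-1.     -0.0005  0.0007]] [-0.416   0.0898 -4.9373] 0.03492212014374914 5.925
```

View pics/w3.png

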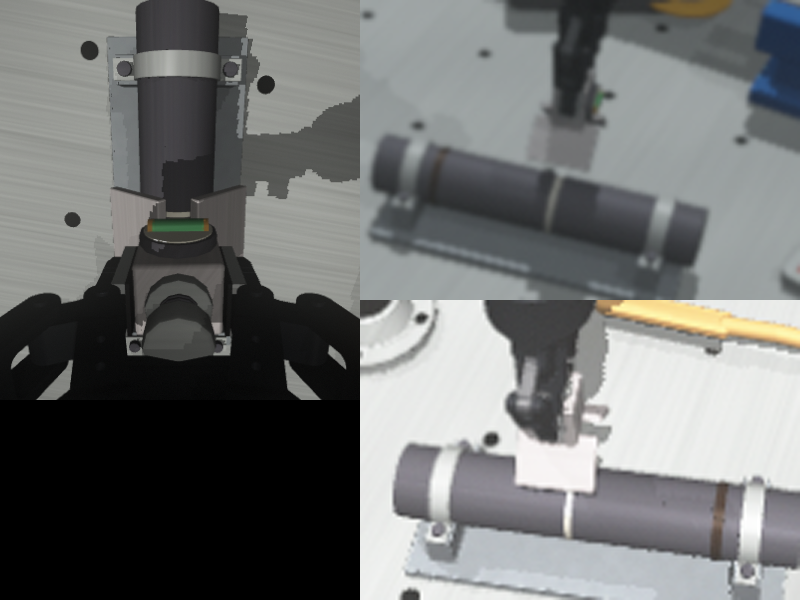

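The picture shows the head hanging upright over the pipe. In the wrist view the pipe midline (x≈318) and leg midline (x≈317.5) agree, so y and yaw are good. The side view has the leg's lower corners at about (266.8,305.8) and (293.5,308.8), and the scene view at (355.1,122.7) and (376.8,126.7), which leaves the offset along x to compute.

```bash
python3 - <<'E'
from h import *; import pickle
np.set_printoptions(precision=4,suppress=True)
c,s,d=pickle.load(open("w3.pkl","rb"))
u=np.array([np.cos(np.radians(10.4)),np.sin(np.radians(10.4)),0]); v=np.array([-u[1],u[0],0]); O=np.array([.5495,.2208,0])
loc=lambda P:np.array([(P-O)@u,(P-O)@v,P[2]])*1000
z=.189-.062
for n,k,ps in(("side",d,((266.8,305.8),(293.5,308.8))),("scene",s,((355.1,122.7),(376.8,126.7)))):
    W=[loc(onz(k,p,z)) for p in ps]; print(n,"foot",W,"mid",(W[0]+W[1])/2)
# chalk centroid per row (bright vs neighbours), mapped on the pipe surface (ray-cylinder)
def cyl(k,p):
    r=ray(k,p); e=k["eye"]-np.array([O[0],O[1],.05]); a=np.array([r@v,r[2]]);b=np.array([e@v,e[2]])
    A=a@a;B=a@b;C=b@b-.03015**2;D=B*B-A*C
    if D<0: return None
    return loc(k["eye"]+r*(-B-D**.5)/A)
for n,k,rows,x0,x1 in(("side",d,range(309,324,2),278,292),("scene",s,range(128,147,2),356,374)):
    g=cv2.cvtColor(k["bgr"],6).astype(float)
    for y in rows:
        w=g[y,x0:x1]-np.median(g[y,x0:x1]); w[w<15]=0
        if w.sum()>0: x=x0+(w*np.arange(x1-x0)).sum()/w.sum(); print(n,y,round(x,1),cyl(k,(x,y)))
g=cv2.cvtColor(c["bgr"],6); print(g[202:224,312:326])
for y in(210,212,214,216): print("wrist",cyl(c,(318,y)))
for p in((250,187),(385,187)): print("wrist leg corner lower/up",loc(onz(c,p,z)))
print(loc(np.array([.5557,.2212,.1892])))
E
```

```text
side foot [array([ 35.2399,  35.9103, 127.    ]), array([-26.0145,  35.2525, 127.    ])] mid [  4.6127  35.5814 127.    ]
scene foot [array([-23.952 , -39.6928, 127.    ]), array([ 37.133 , -35.5459, 127.    ])] mid [  6.5905 -37.6194 127.    ]
side 309 285.3 [ 1.4368  9.8614 78.4917]
side 311 284.5 [ 2.5549 14.2803 76.5536]
side 313 284.2 [ 2.8814 18.219  74.0227]
side 315 284.0 [ 2.9226 21.748  70.8817]
side 317 283.9 [ 2.7242 24.8507 67.0723]
side 319 283.8 [ 2.8036 27.489  62.3846]
side 321 283.8 [ 2.8619 29.4448 56.4828]
side 323 284.1 [ 2.7325 30.1011 48.2838]
scene 128 369.7 [ 9.6091 13.0696 77.17  ]
scene 130 365.5 [ 0.9802 -3.4328 79.9539]
scene 132 365.1 [  1.6524 -10.5616  78.2396]
scene 134 364.5 [  1.6323 -16.3675  75.3205]
scene 136 363.9 [  1.685  -21.0708  71.5649]
scene 138 363.4 [  1.6332 -24.8646  67.0522]
scene 140 363.0 [  1.5184 -27.7541  61.7784]
scene 142 362.5 [  1.1383 -29.6305  55.5727]
scene 144 362.5 [  1.8107 -30.1125  48.4967]
scene 146 362.0 [  0.7369 -27.908   38.591 ]
[[ 40  40  39  41  39  40  42  40  41  40  41  40  40  39]
 [ 40  39  40  40  40  4
[... 782 characters left out ...]
23 122 123 122 122]
 [ 70  74  74  75  74  75  75  75  76  76  75  75  71  62]
 [ 45  45  46  45  46  46  46  46  46  45  45  45  45  43]
 [ 37  37  36  37  37  37  37  37  38  37  37  37  37  37]
 [ 44  42  42  43  43  42  42  42  42  42  41  43  42  43]
 [ 48  49  48  49  49  49  48  49  49  48  48  48  49  49]
 [ 56  54  54  55  55  57  56  57  56  56  55  56  56  56]
 [ 62  61  61  61  61  61  61  61  60  62  61  61  61  61]]
wrist [ 4.1919 -1.0123 80.133 ]
wrist [ 2.6285 -1.0135 80.133 ]
wrist [ 1.0594 -1.0147 80.1329]
wrist [-0.5153 -1.016  80.1329]
wrist leg corner lower/up [ 32.8735  38.8067 127.    ]
wrist leg corner lower/up [ 32.9299 -40.1762 127.    ]
[  6.1704  -0.7258 189.2   ]
```

Head minus mark along x reads +1.8 mm from side, +1.9 from wrist and +5 from scene. I'll shift -2.5 mm, lower most of the way, and measure again close up.

Emit:
servo_tool(
  targets=[
    [[8,-2.5,0],[0,0,0]],
    [[18,0,0],[0,0,0]],
    [[18,0,0],[0,0,0]],
    [[8,0,0],[0,0,0]],
    [[0,0,0],[0,0,0]],
  ],
)

```text
time_s: 6.7
eef_pos: [0.5529, 0.2222, 0.1368]
orientation: [[-0.001, 0.983, 0.182], [-0.001, 0.182, -0.983], [-1.0, -0.001, 0.0]]
contact_force: [-0.4, -0.1, -4.8]
finger_gap: 0.0352
```

Emit:
servo_tool(
  targets=[
    [[0,0,0],[0,0,0]],
  ],
)

```text
time_s: 6.82
eef_pos: [0.5536, 0.2225, 0.1379]
orientation: [[0.001, 0.983, 0.182], [0.0, 0.182, -0.983], [-1.0, 0.001, -0.0]]
contact_force: [-0.2, 0.4, -4.3]
finger_gap: 0.035
```

```bash
python3 - <<'E'
from h import *; import pickle
np.set_printoptions(precision=4,suppress=True)
o=bot.get_obs(); print(o["eef_pos"],o["contact_force"],o["finger_gap"],o["time_s"])
c,s,d=[cam(n) for n in("wrist","scene","side")]
pickle.dump((c,s,d),open("w4.pkl","wb"))
A=np.zeros((600,800,3),np.uint8)
def crop(c,x,y,w,h,k): 
    m=cv2.resize(c["bgr"][y:y+h,x:x+w],None,fx=k,fy=k,interpolation=cv2.INTER_CUBIC)
    for i in range(0,w,10): cv2.putText(m,str(x+i),(i*k,8),0,.3,(0,255,255)); cv2.line(m,(i*k,0),(i*k,4),(0,255,255))
    for i in range(0,h,10): cv2.putText(m,str(y+i),(0,i*k+8),0,.3,(0,255,255))
    return m
A[:300,:800]=crop(c,230,150,200,75,4); A[300:600,:400]=crop(s,330,95,80,60,5); A[300:600,400:]=crop(d,250,275,80,60,5)
cv2.imwrite("pics/w4.png",A)
g=cv2.cvtColor(c["bgr"],6)
for y in (5,40,130,160): print(y,"".join(f"{v:4d}" for v in g[y,265:372:3]))
E
```

```text
[0.5536 0.2225 0.1379] [-0.237   0.378  -4.2904] 0.0350387522257363 6.825
5  151 107  47  50  55  56  58  62  62  60  61  62  65  65  66  64  66  65  65  65  63  62  62  60  59  58  55  57  53  49  48  45  42  38  36  31
40   91 107 120 128 133 143 142 147 154 159 159 163 162 165 172 174 173 168 162 157 152 151 150 148 143 141 140 134 129 121 118 113 106  98  85  77
130  121 119 109  49  56  59  61  64  67  65  67  67  68  71  69  69  71  68  69  67  67  65  63  63  61  58  57  54  51  48  44  42  38  33  54  70
160  121 121 120  47  54  60  62  65  68  64  67  69  68  72  69  70  71  69  68  68  67  65  63  62  60  59  57  53  50  47  44  40  35  31  70  71
```

View pics/w4.png

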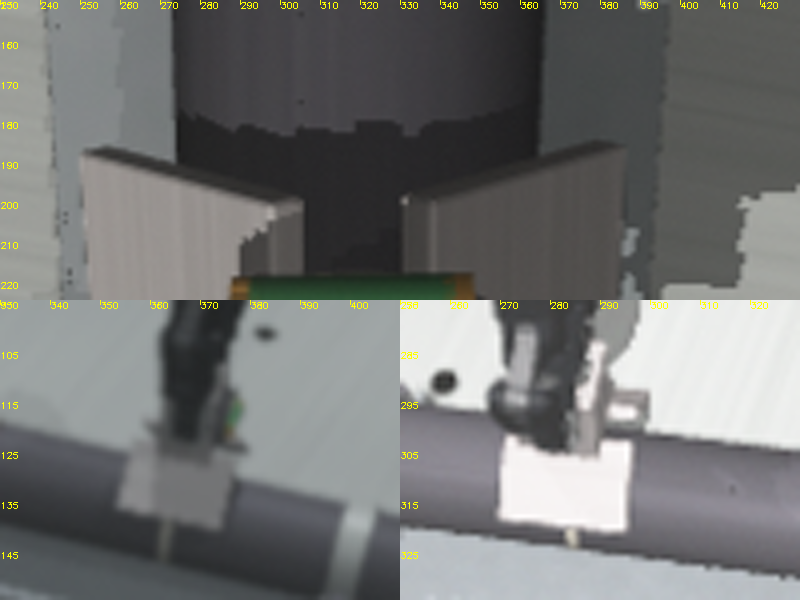

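The image shows the head straddling the pipe, with the chalk line emerging below both legs at scene (363,144) and side (284.4,323). The leg corners are at scene (353.4,136.6)/(374.4,141) and side (270,319.4)/(295.4,321.4). In the wrist view the pipe mid is 319.1 and the leg mid 318.7, so it is centred in y.

```bash
python3 - <<'E'
from h import *; import pickle
np.set_printoptions(precision=2,suppress=True)
c,s,d=pickle.load(open("w4.pkl","rb"))
u=np.array([np.cos(np.radians(10.4)),np.sin(np.radians(10.4)),0]); v=np.array([-u[1],u[0],0]); O=np.array([.5495,.2208,0])
loc=lambda P:np.array([(P-O)@u,(P-O)@v,P[2]])*1000
def onv(k,p,y): r=ray(k,p); e=k["eye"]-O; return loc(k["eye"]+r*(y-e@v)/(r@v))
z=.076
for n,k,ps,q,y in(("side",d,((270,319.4),(295.4,321.4)),(284.4,323),.030),("scene",s,((353.4,136.6),(374.4,141)),(363,144),-.030)):
    W=[loc(onz(k,p,z)) for p in ps]; m=(W[0]+W[1])/2; print(n,*W,"mid",m,"chalk",onv(k,q,y))
W=[loc(onz(c,p,z)) for p in((251,187),(386,186.5))]; print(W)
o=bot.get_obs(); print(loc(o["eef_pos"]))
E
```

```text
side [32.02 40.51 76.  ] [-27.84  37.46  76.  ] mid [ 2.09 38.99 76.  ] chalk [ 1.9  30.   48.31]
scene [-25.08 -39.34  76.  ] [ 36.33 -37.01  76.  ] mid [  5.62 -38.17  76.  ] chalk [  3.38 -30.    48.88]
[array([31.1 , 39.96, 76.  ]), array([ 31.66, -38.88,  76.  ])]
[  4.33   0.96 137.91]
```

The residual x offset is about +0.4 to +1.5 mm, so I'll shift -1 mm and lower gently onto the pipe, watching the force.

Emit:
servo_tool(
  targets=[
    [[6,-1,0],[0,0,0]],
    [[6,0,0],[0,0,0]],
    [[2,0,0],[0,0,0]],
    [[1,0,0],[0,0,0]],
    [[0,0,0],[0,0,0]],
  ],
)

```text
time_s: 7.6
eef_pos: [0.5523, 0.2222, 0.1223]
orientation: [[-0.0, 0.983, 0.182], [0.0, 0.182, -0.983], [-1.0, -0.0, -0.0]]
contact_force: [0.9, -0.1, -4.6]
finger_gap: 0.0351
```

Emit:
servo_tool(
  targets=[
    [[1,0,0],[0,0,0]],
    [[1,0,0],[0,0,0]],
    [[1,0,0],[0,0,0]],
    [[0,0,0],[0,0,0]],
    [[0,0,0],[0,0,0]],
  ],
)

```text
time_s: 8.22
eef_pos: [0.5524, 0.2222, 0.1199]
orientation: [[0.001, 0.983, 0.182], [0.0, 0.182, -0.983], [-1.0, 0.001, -0.0]]
contact_force: [-2.1, -1.8, 6.3]
finger_gap: 0.0353
```

Contact came at TCP z=0.1199 with about 11 N, against the predicted 0.119, so it is seated. Now release, rise straight up, and check with the cameras.

Emit:
servo_tool(
  targets=[
    [[0,0,0],[0,0,0]],
    [[0,0,0],[0,0,0]],
    [[0,0,0],[0,0,0]],
    [[0,0,0],[0,0,0]],
    [[0,0,0],[0,0,0]],
  ],
  jaw=1,
)

```text
time_s: 8.85
eef_pos: [0.5523, 0.2222, 0.1193]
orientation: [[-0.0, 0.983, 0.182], [0.0, 0.182, -0.983], [-1.0, -0.0, -0.0]]
contact_force: [0.4, -0.6, 0.3]
finger_gap: 0.0853
```

Emit:
servo_tool(
  targets=[
    [[-10,0,0],[0,0,0]],
    [[-25,0,0],[0,0,0]],
    [[-30,0,0],[0,0,0]],
    [[-25,0,0],[0,0,0]],
    [[0,0,0],[0,0,0]],
  ],
)

```text
time_s: 9.48
eef_pos: [0.5534, 0.2227, 0.2119]
orientation: [[0.004, 0.983, 0.182], [0.002, 0.182, -0.983], [-1.0, 0.004, -0.001]]
contact_force: [0.0, -0.7, -0.8]
finger_gap: 0.0857
```

```bash
python3 - <<'E'
from h import *; import pickle
np.set_printoptions(precision=4,suppress=True)
o=bot.get_obs(); print(o["eef_pos"],o["contact_force"],o["finger_gap"],o["time_s"])
c,s,d=[cam(n) for n in("wrist","scene","side")]
pickle.dump((c,s,d),open("w5.pkl","wb"))
A=np.zeros((600,800,3),np.uint8)
def crop(c,x,y,w,h,k): 
    m=cv2.resize(c["bgr"][y:y+h,x:x+w],None,fx=k,fy=k,interpolation=cv2.INTER_CUBIC)
    for i in range(0,w,10): cv2.putText(m,str(x+i),(i*k,8),0,.3,(0,255,255)); cv2.line(m,(i*k,0),(i*k,4),(0,255,255))
    for i in range(0,h,10): cv2.putText(m,str(y+i),(0,i*k+8),0,.3,(0,255,255))
    return m
A[:600,:400]=crop(c,250,100,133,200,3)[:,:400-1+0].copy() if 0 else cv2.resize(crop(c,253,110,134,200,3),(400,600)); A[:300,400:]=crop(s,330,80,100,75,4); A[300:600,400:]=crop(d,245,265,100,75,4)
cv2.imwrite("pics/w5.png",A)
E
```

```text
[0.5534 0.2227 0.2119] [ 0.0226 -0.6837 -0.8158] 0.08572466470039757 9.475
```

View pics/w5.png

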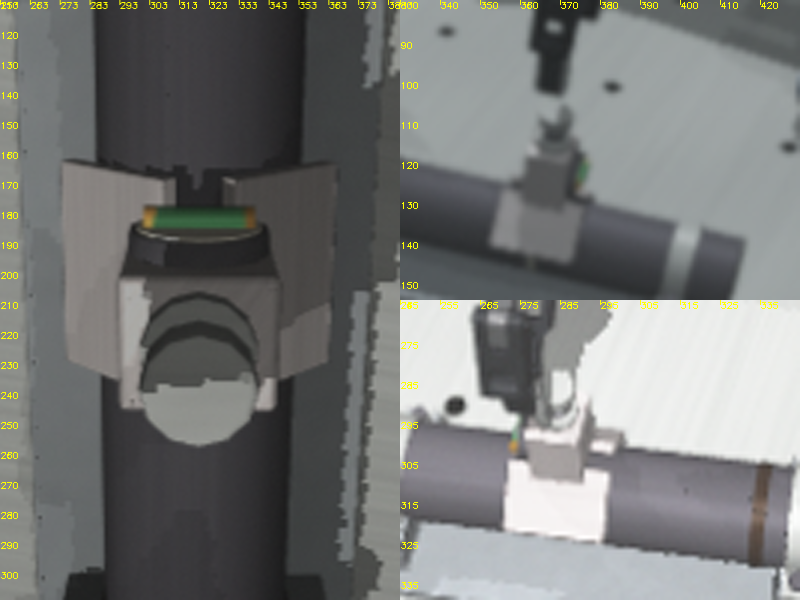

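The head sits upright on the pipe with its cap disc centre at wrist (319.7,238.3). I'll check x against the line once more and compute the press position.

```bash
python3 - <<'E'
from h import *; import pickle
np.set_printoptions(precision=2,suppress=True)
c,s,d=pickle.load(open("w5.pkl","rb"))
u=np.array([np.cos(np.radians(10.4)),np.sin(np.radians(10.4)),0]); v=np.array([-u[1],u[0],0]); O=np.array([.5495,.2208,0])
loc=lambda P:np.array([(P-O)@u,(P-O)@v,P[2]])*1000
z=.0573
for n,k,ps in(("side",d,((271,322),(296.5,325.5))),("scene",s,((352.5,140.8),(373.8,145.8))),("wr l",c,((273.8,163.6),(276.5,230))),("wr r",c,((365.6,164.6),(363,231)))):
    W=[loc(onz(k,p,z)) for p in ps]; m=(W[0]+W[1])/2; print(n,*W,"mid",m)
print("cap wrist",loc(onz(c,(319.7,238.3),.1593)))
print("cap tri side/scene",loc(tri(s,(368,107.5),d,(285,285))[0]))
print("tcp",loc(bot.get_obs()["eef_pos"]))
# scene chalk sliver below foot
g=cv2.cvtColor(s["bgr"],6); print(g[141:152,356:370])
E
```

```text
side [32.37 36.7  57.3 ] [-29.39  37.39  57.3 ] mid [ 1.49 37.04 57.3 ]
scene [-27.16 -36.56  57.3 ] [ 36.45 -36.28  57.3 ] mid [  4.65 -36.42  57.3 ]
wr l [30.08 39.02 57.3 ] [-30.39  38.6   57.3 ] mid [-0.15 38.81 57.3 ]
wr r [ 29.49 -39.57  57.3 ] [-31.07 -39.79  57.3 ] mid [ -0.79 -39.68  57.3 ]
cap wrist [  2.8   -0.03 159.3 ]
cap tri side/scene [ -0.51  -3.   159.48]
tcp [  2.61   0.8  208.91]
[[117 126 129 122 114 114 115 115 114 114 114 114 114 115]
 [ 84  98 103  99 100 108 113 112 111 113 114 115 114 114]
 [ 55  62  65  67  74  88  97  96  97 102 108 111 112 112]
 [ 46  48  47  49  54  65  77  74  72  79  87  91  95 101]
 [ 51  48  47  47  49  58  69  64  55  56  59  61  69  78]
 [ 66  62  55  53  53  59  67  61  50  46  46  48  50  55]
 [ 76  72  69  68  67  66  67  62  54  49  48  47  46  47]
 [ 78  77  77  76  75  74  73  70  65  61  57  54  51  49]
 [ 79  78  78  79  78  78  77  77  75  73  70  67  65  62]
 [ 81  79  78  79  79  78  78  78  77  77  76  75  74  72]
 [ 85  83  82  81  81  80  80  79  79  78  78  77  77  77]]
```

Head against line is within about ±2 mm in all views. The scene reading is inflated by the visible end face, since its leg measures 63.6 mm instead of 60. Closing the fingers above the cap (contact expected at TCP z≈0.176) and moving down.

Emit:
servo_tool(
  targets=[
    [[0,-1,0],[0,0,0]],
    [[0,0,0],[0,0,0]],
    [[0,0,0],[0,0,0]],
    [[0,0,0],[0,0,0]],
    [[0,0,0],[0,0,0]],
  ],
  jaw=0,
)

```text
time_s: 10.25
eef_pos: [0.5513, 0.2221, 0.2093]
orientation: [[0.0, 0.983, 0.182], [0.0, 0.182, -0.983], [-1.0, 0.0, -0.0]]
contact_force: [-0.1, 1.0, -0.4]
finger_gap: -0.0003
```

Emit:
servo_tool(
  targets=[
    [[8,0,0],[0,0,0]],
    [[10,0,0],[0,0,0]],
    [[6,0,0],[0,0,0]],
    [[4,0,0],[0,0,0]],
    [[0,0,0],[0,0,0]],
  ],
)

```text
time_s: 10.88
eef_pos: [0.5512, 0.222, 0.181]
orientation: [[-0.001, 0.983, 0.182], [-0.0, 0.182, -0.983], [-1.0, -0.001, 0.0]]
contact_force: [-1.8, -0.4, 0.3]
finger_gap: -0.0001
```

Emit:
servo_tool(
  targets=[
    [[2,0,0],[0,0,0]],
    [[2,0,0],[0,0,0]],
    [[2,0,0],[0,0,0]],
    [[2,0,0],[0,0,0]],
    [[0,0,0],[0,0,0]],
  ],
)

```text
time_s: 11.5
eef_pos: [0.5515, 0.2221, 0.1737]
orientation: [[0.001, 0.983, 0.182], [0.0, 0.182, -0.983], [-1.0, 0.001, -0.0]]
contact_force: [-1.0, -0.5, 6.6]
finger_gap: -0.0002
```

Contact is as predicted: 6.6 N at z=0.1737, roughly 2.5 mm of travel. Press on.

Emit:
servo_tool(
  targets=[
    [[2,0,0],[0,0,0]],
    [[2,0,0],[0,0,0]],
    [[2,0,0],[0,0,0]],
    [[1,0,0],[0,0,0]],
    [[0,0,0],[0,0,0]],
  ],
)

```text
time_s: 12.12
eef_pos: [0.5516, 0.2222, 0.1674]
orientation: [[0.001, 0.983, 0.182], [0.001, 0.182, -0.983], [-1.0, 0.001, -0.0]]
contact_force: [-2.8, -0.8, 12.8]
finger_gap: -0.0003
```

Emit:
servo_tool(
  targets=[
    [[1,0,0],[0,0,0]],
    [[1,0,0],[0,0,0]],
    [[0,0,0],[0,0,0]],
  ],
)

```text
time_s: 12.5
eef_pos: [0.5517, 0.2223, 0.1662]
orientation: [[0.002, 0.983, 0.182], [0.001, 0.182, -0.983], [-1.0, 0.002, -0.001]]
contact_force: [-5.3, -2.4, 18.9]
finger_gap: -0.0001
```

18.9 N at z=0.1662, so it is at the stop (14 N). I'll press a little more, hold it, and take a quick look.

Emit:
servo_tool(
  targets=[
    [[0.7,0,0],[0,0,0]],
    [[0,0,0],[0,0,0]],
    [[0,0,0],[0,0,0]],
  ],
)

```text
time_s: 12.88
eef_pos: [0.5518, 0.2223, 0.1662]
orientation: [[0.002, 0.983, 0.182], [0.001, 0.182, -0.983], [-1.0, 0.003, -0.001]]
contact_force: [-7.1, -2.9, 25.1]
finger_gap: 0.0002
```

```bash
python3 - <<'E'
from h import *; import pickle
o=bot.get_obs(); print(o["eef_pos"],o["contact_force"],o["time_s"])
c,s,d=[cam(n) for n in("wrist","scene","side")]
pickle.dump((c,s,d),open("w6.pkl","wb"))
A=np.zeros((450,800,3),np.uint8)
A[:,:400]=cv2.resize(s["bgr"][75:157,330:403],(400,450),interpolation=2); A[:,400:]=cv2.resize(d["bgr"][255:337,250:323],(400,450),interpolation=2)
cv2.imwrite("pics/w6.png",A)
E
```

```text
[0.55175757 0.2223062  0.16617884] [-7.05342882 -2.86282124 25.08510543] 12.875
```

View pics/w6.png

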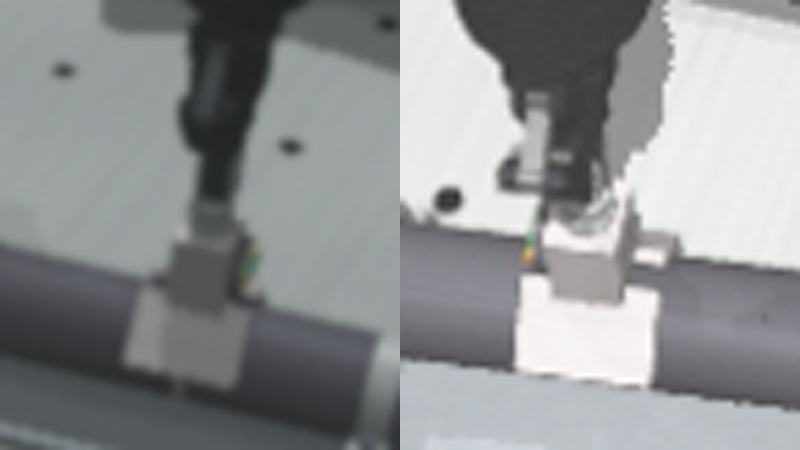

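The punch is on its stop: z stayed at 0.1662 as the force rose to 25 N, and the cap is down on the block. The chalk line shows at scene-crop (180,388) under the leg's middle (182). Next I retreat, open and regrip.

Emit:
servo_tool(
  targets=[
    [[-4,0,0],[0,0,0]],
    [[-6,0,0],[0,0,0]],
    [[-10,0,0],[0,0,0]],
    [[-15,0,0],[0,0,0]],
    [[-10.7,0,0],[0,0,0]],
  ],
)

```text
time_s: 13.65
eef_pos: [0.5515, 0.2221, 0.2104]
orientation: [[0.001, 0.983, 0.182], [0.0, 0.182, -0.983], [-1.0, 0.001, -0.0]]
contact_force: [-0.0, 0.6, -0.6]
finger_gap: 0.0001
```

Emit:
servo_tool(
  targets=[
    [[0,1,0],[0,0,0]],
    [[0,0,0],[0,0,0]],
    [[0,0,0],[0,0,0]],
    [[0,0,0],[0,0,0]],
    [[0,0,0],[0,0,0]],
  ],
  jaw=1,
)

```text
time_s: 14.28
eef_pos: [0.5522, 0.2222, 0.2091]
orientation: [[-0.0, 0.983, 0.182], [-0.0, 0.182, -0.983], [-1.0, -0.0, 0.0]]
contact_force: [0.2, 0.0, -1.1]
finger_gap: 0.0853
```

```bash
python3 - <<'E'
from h import *; import pickle
o=bot.get_obs(); print(o["eef_pos"],o["contact_force"],o["finger_gap"],o["time_s"])
c5=pickle.load(open("w5.pkl","rb"))[0]; c=cam("wrist"); pickle.dump(c,open("w7.pkl","wb"))
a,b=[cv2.cvtColor(x["bgr"],6)[105:305,250:390].astype(np.float32) for x in(c5,c)]
print("shift px",cv2.phaseCorrelate(a,b), np.abs(a-b).mean())
E
```

```text
[0.55223664 0.22220272 0.2091177 ] [ 0.21471527  0.01955059 -1.10290068] 0.08525531562142415 14.275
shift px ((-0.5425333752256165, -0.9669565795975075), 0.8510276685820686) 4.0258927
```

The wrist view differs by only about 1 px from the one before the press, so the head is still upright in the same place. Descend and regrip.

Emit:
servo_tool(
  targets=[
    [[12,0,0],[0,0,0]],
    [[25,0,0],[0,0,0]],
    [[25,0,0],[0,0,0]],
    [[17,0,0],[0,0,0]],
    [[9,0,0],[0,0,0]],
  ],
)

```text
time_s: 14.95
eef_pos: [0.552, 0.2221, 0.1201]
orientation: [[-0.001, 0.983, 0.182], [-0.0, 0.182, -0.983], [-1.0, -0.001, 0.0]]
contact_force: [0.8, 0.7, -0.1]
finger_gap: 0.0854
```

Emit:
servo_tool(
  targets=[
    [[0,0,0],[0,0,0]],
    [[0,0,0],[0,0,0]],
    [[0,0,0],[0,0,0]],
    [[0,0,0],[0,0,0]],
    [[0,0,0],[0,0,0]],
  ],
  jaw=0.3,
  force=60,
)

```text
time_s: 15.58
eef_pos: [0.5528, 0.2223, 0.1223]
orientation: [[0.001, 0.983, 0.182], [0.001, 0.182, -0.983], [-1.0, 0.002, -0.0]]
contact_force: [-0.5, -2.0, 6.7]
finger_gap: 0.0349
```

Emit:
servo_tool(
  targets=[
    [[0,0,0],[0,0,0]],
    [[0,0,0],[0,0,0]],
    [[0,0,0],[0,0,0]],
  ],
  jaw=0,
)

```text
time_s: 15.95
eef_pos: [0.5528, 0.2223, 0.1223]
orientation: [[0.001, 0.983, 0.182], [0.001, 0.182, -0.983], [-1.0, 0.002, -0.0]]
contact_force: [-1.3, -0.2, 6.5]
finger_gap: 0.0348
```

Emit:
servo_tool(
  targets=[
    [[-8,0,0],[0,0,0]],
    [[-14,0,0],[0,0,0]],
    [[-20,0,0],[0,0,0]],
    [[-20,0,0],[0,0,0]],
    [[-8,0,0],[0,0,0]],
  ],
)

```text
time_s: 16.58
eef_pos: [0.5528, 0.2224, 0.193]
orientation: [[0.002, 0.983, 0.182], [0.001, 0.182, -0.983], [-1.0, 0.002, -0.001]]
contact_force: [0.8, 0.6, -5.5]
finger_gap: 0.0348
```

Emit:
servo_tool(
  targets=[
    [[0,-5,20],[0,0,0]],
    [[0,-10,40],[0,0,0]],
    [[0,-11,45],[0,0,0]],
    [[0,-11,45],[0,0,0]],
    [[0,-11,45],[0,0,0]],
  ],
)

```text
time_s: 17.2
eef_pos: [0.5396, 0.019, 0.1908]
orientation: [[-0.001, 0.983, 0.181], [-0.001, 0.181, -0.983], [-1.0, -0.001, 0.0]]
contact_force: [1.1, -0.2, -4.8]
finger_gap: 0.035
```

Emit:
servo_tool(
  targets=[
    [[0,-12,50],[0,0,0]],
    [[0,-12,50],[0,0,0]],
    [[0,-12,50],[0,0,0]],
    [[0,-12,45],[0,0,0]],
    [[0,-10,36],[0,0,0]],
  ],
)

```text
time_s: 17.82
eef_pos: [0.5238, -0.2191, 0.1907]
orientation: [[-0.002, 0.984, 0.18], [-0.0, 0.18, -0.984], [-1.0, -0.002, 0.0]]
contact_force: [0.9, 1.1, -4.5]
finger_gap: 0.035
```

Emit:
servo_tool(
  targets=[
    [[0,-4.6,20],[2.5,0,0]],
    [[0,0,0],[2.5,0,0]],
    [[0,0,0],[0,0,0]],
    [[0,0,0],[0,0,0]],
  ],
)

```text
time_s: 18.32
eef_pos: [0.5251, -0.2348, 0.1912]
orientation: [[-0.0, 0.995, 0.098], [0.001, 0.098, -0.995], [-1.0, -0.0, -0.001]]
contact_force: [0.0, 1.1, -4.9]
finger_gap: 0.035
```

Emit:
servo_tool(
  targets=[
    [[15,0,0],[0,0,0]],
    [[35,0,0],[0,0,0]],
    [[35,0,0],[0,0,0]],
    [[22,0,0],[0,0,0]],
    [[8,0,0],[0,0,0]],
  ],
)

```text
time_s: 18.95
eef_pos: [0.5239, -0.2356, 0.0743]
orientation: [[-0.003, 0.995, 0.097], [0.001, 0.097, -0.995], [-1.0, -0.003, -0.002]]
contact_force: [-0.9, -0.2, -4.4]
finger_gap: 0.0348
```

Emit:
servo_tool(
  targets=[
    [[1.5,0,0],[0,0,0]],
    [[1.5,0,0],[0,0,0]],
    [[1.5,0,0],[0,0,0]],
    [[0,0,0],[0,0,0]],
    [[0,0,0],[0,0,0]],
  ],
)

```text
time_s: 19.58
eef_pos: [0.5249, -0.2365, 0.0721]
orientation: [[0.0, 0.995, 0.096], [-0.0, 0.096, -0.995], [-1.0, 0.0, 0.0]]
contact_force: [-0.1, 0.1, -4.8]
finger_gap: 0.0349
```

Still hanging (-4.8 N) at 0.0721; contact is expected near 0.069.

Emit:
servo_tool(
  targets=[
    [[1,0,0],[0,0,0]],
    [[1,0,0],[0,0,0]],
    [[1,0,0],[0,0,0]],
    [[0.5,0,0],[0,0,0]],
    [[0,0,0],[0,0,0]],
  ],
)

```text
time_s: 20.2
eef_pos: [0.5248, -0.2365, 0.0689]
orientation: [[0.0, 0.995, 0.096], [-0.0, 0.096, -0.995], [-1.0, 0.0, 0.0]]
contact_force: [-2.1, 0.8, 4.7]
finger_gap: 0.0348
```

The head is on the mat (+4.7 N at 0.0689). Open and lift away.

Emit:
servo_tool(
  targets=[
    [[0,0,0],[0,0,0]],
    [[0,0,0],[0,0,0]],
    [[0,0,0],[0,0,0]],
    [[0,0,0],[0,0,0]],
    [[0,0,0],[0,0,0]],
  ],
  jaw=1,
)

```text
time_s: 20.82
eef_pos: [0.5248, -0.2365, 0.0683]
orientation: [[-0.0, 0.995, 0.096], [-0.0, 0.096, -0.995], [-1.0, -0.0, 0.0]]
contact_force: [-1.1, 0.2, 0.1]
finger_gap: 0.0852
```

Emit:
servo_tool(
  targets=[
    [[-10,0,0],[0,0,0]],
    [[-30,0,0],[0,0,0]],
    [[-50,0,0],[0,0,0]],
    [[-50,0,0],[0,0,0]],
    [[-40,0,0],[0,0,0]],
  ],
)

```text
time_s: 21.45
eef_pos: [0.5249, -0.2365, 0.2513]
orientation: [[0.002, 0.995, 0.096], [-0.001, 0.096, -0.995], [-1.0, 0.002, 0.001]]
contact_force: [0.1, 0.0, -0.7]
finger_gap: 0.0857
```

Emit:
servo_tool(
  targets=[
    [[0,0,0],[0,0,0]],
    [[0,0,0],[0,0,0]],
    [[0,0,0],[0,0,0]],
  ],
)

```text
time_s: 21.82
eef_pos: [0.5242, -0.2362, 0.2472]
orientation: [[-0.002, 0.995, 0.096], [0.001, 0.096, -0.995], [-1.0, -0.002, -0.001]]
contact_force: [0.3, 0.3, -1.1]
finger_gap: 0.0852
```

```bash
python3 - <<'E'
from h import *
o=bot.get_obs(); print(o["eef_pos"],o["contact_force"],o["finger_gap"],o["time_s"])
c,s,d=[cam(n) for n in("wrist","scene","side")]
A=np.zeros((600,800,3),np.uint8)
A[:300,:480]=cv2.resize(c["bgr"],(480,300)); A[300:,:400]=cv2.resize(s["bgr"][200:300,220:353],(400,300),interpolation=2); A[300:,400:]=cv2.resize(d["bgr"][160:260,290:423],(400,300),interpolation=2)
A[:200,500:800]=cv2.resize(d["bgr"][280:346,230:329],(300,200),interpolation=2)
cv2.imwrite("pics/w8.png",A)
E
```

```text
[ 0.52415149 -0.23620688  0.24719758] [ 0.27177339  0.3144858  -1.12147662] 0.08520895069716033 21.825
```

View pics/w8.png

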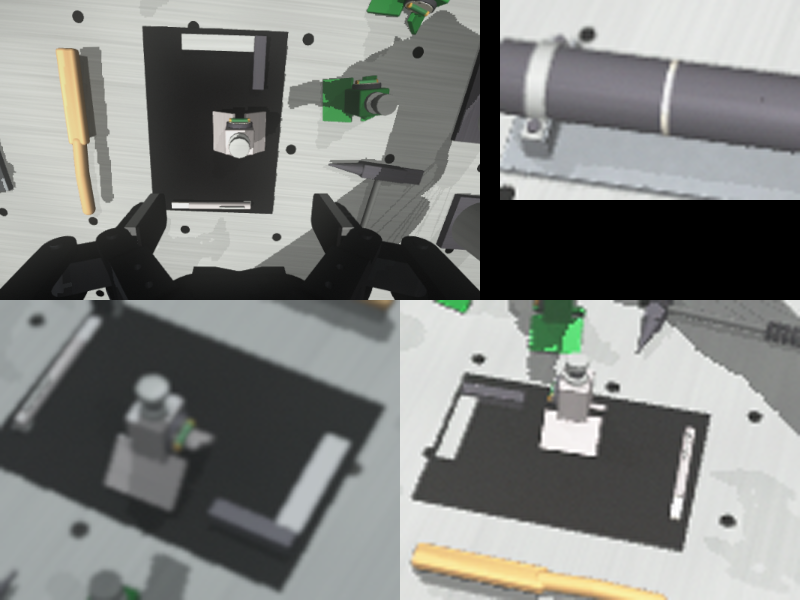

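The head stands upright on the mat near its starting spot, at wrist-panel (239,135) and scene-panel (150,440). Its punch is up, the tools haven't moved, and the gripper is clear of everything. Handing in.

```bash
python3 -c "
from plant import bot
print(bot.job_done())"
```

```text
the job is handed in; nothing more can be done
None
```

The job is handed in: I set the head astride the pipe on the chalk line, pressed the punch to its stop, and stood the head back on the mat. No verdict was reported. It took about 22 s of the 72 s allowed.

- **Pressing:** I used shut fingertips on the cap. The tool stayed at z = 0.1662 while the force rose from 19 to 25 N, against 14 N needed at the stop, so the punch was on its stop. During the press the chalk line showed in the scene camera under the middle of the near leg.
- **Position on the line:** The cameras disagreed. Before the press, the head's offset from the line along the pipe read about -1.3 mm (side), -1.5 mm (wrist) and +3 mm (scene). I trusted the scene reading least, because it measured the 60 mm leg as 63.6 mm. All three are inside the ±5 mm limit. Across the pipe the head read centred to within about 1 mm.
- **Not confirmed:** I did not see the punch mark itself. It was too small to make out in the last side picture.
- **Finish:** The last pictures show the head upright on the mat near its starting spot with its punch up. The square, soapstone holder, wire brush and hammer look unmoved. The gripper was open and clear of everything.

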